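# Shift the beam-path selector into its third slot

### The arm

A 6-joint arm with a two-finger parallel gripper is mounted at the origin on the work surface. World frame = base frame: x ahead of the robot, y to its left, z up, the work surface at z = 0. Lengths are in m, angles in rad, forces in N, time in s.
With the tool pointing down it reaches from about 0.2 to 0.875 m from the base axis. Payload 3.4 kg.
Tool frame: the origin (TCP) lies on the mounting face of the last link; the fingertips stand 199 mm ahead of it and the grasp point (between the pads) lies 180 mm ahead of it (env.tip_reach is the distance from the TCP to the fingertips, in m); z points along the fingers, y is the direction in which the jaws open and shut (so a half turn about z gives the same grasp; the last joint's range is limited). The gripper opens to 94 mm and grips with 3 to 60 N. Pads are 16 mm wide; open, the fingers measure 119 mm over their backs; the gripper's body (75 mm by 177 mm) begins 78 mm behind the grasp point.
Start: joints at [1.049, 0.276, 1.505, -0, 1.361, -0.121], TCP at [0.224, 0.529, 0.405] pointing down, gripper open.
Joint ranges: [-2.89, 2.89], [-0.75, 2.08], [0.22, 2.7], [-1.18, 4.32], [0.11, 2.71], [-2.7, 2.7]. Speed limits (rad/s): [2.57, 2.57, 3.14, 3.14, 3.14, 3.14].

### API

Orientations are given as a unit quaternion [x, y, z, w].
In Python, from cell import env, imaging gives the robot as it stands. The module is installed in compiled form; this text tells all that it offers.
- The arm moves only by the shell command python3 -m creep 'ROWS' [FORCE]. ROWS is JSON, a list of rows, each a list of 3 entries, a list of its own where there are three numbers: the shift along the tool's x, y, z in cm, then the turn, a rotation vector about the tool's x, y, z in degrees, then the closure, from 0 (fully open) to 1 (shut). A call has 1 to 5 rows; each row is the pose to reach, as a shift and turn from the pose measured when the call began, along the tool's axes at that moment; what a row does not reach only later rows make up. A row lasts 1/10 s, in which the tool goes at most 50 mm and 8.59 degrees, less where a joint would pass 70% of its speed; a pose out of reach is approached as far as the arm can. A call with a gripper value outside its range is refused whole. The fingers move at their own pace and stop on an object; FORCE is the grip in N (left out, the last holds). Time passes only in rows, so rows that repeat a pose let the fingers close. It gives the time, the measured TCP pose, the force and the opening at its end, in the units of the state.
- env.read_state(): the state, without advancing time (a new reading comes with each control period).
- imaging.read_camera(name): name is "side" or "top" or "wrist"; returns the picture (384x512x3 uint8, red, green, blue); there is no depth.
- imaging.get_calibration(name): a dict with "fx", "fy", "cx", "cy" (pixels), "rvec" (rotation vector, rad) and "tvec" (3), from world to camera coordinates, as OpenCV has them. Camera axes: x right, y down, z forward; pixel columns grow to the right and rows downward; lengths in m; the calibration is good to about 2 mm. A picture is of the moment at which its call begins: read the wrist's pose just before it. get_calibration takes no time and is no camera call; for the wrist camera it gives the pose at the moment of the call.
- env.sign_off(): hands the job in, once; it reports no verdict.
The state is a dict: "time": time; "qpos": joint angles; "dq": joint speeds; "tau": joint torques, N m; "tool_pos": TCP position; "ee_rot": TCP orientation; "contact_force": force on the tool from outside, world axes, zero at the start; "ft_torque": the same for the moment, N m; "gripper_width": opening from 0.0 (shut) to 1.0 (fully open).
Only numpy, scipy, OpenCV 4.12 (cv2) and the standard library are available. Lean on these libraries where they do the work, as an engineer would, in place of code of your own. Each camera call takes 0.05 s, during which the arm holds its last target.

### The job

Switch the beam-path selector to path three: with a fingertip or the outside of the fingers, push its lever out of the left-hand slots to the middle if it is not there already, across the gate to the right, then forward (away from the robot) until it is fully home in the third slot, the far right one marked with three dots. Do not let it slip into the fourth slot (near right) on the way. Only push the knob, do not pinch it, and leave everything else on the bench where it is.

Things in the scene. Friction and masses are not known exactly. Their poses are not given: they have to be found in the camera images.
- selector: Beam-path selector: fixed black housing, 130 x 130 mm, under an aluminium gate plate whose top is 64 mm above the bench. Origin: centre of the underside; x axis forward (away from the robot at yaw 0; yaw within 0.4 rad), y left, z up. Round beam ports, 14 to 42 mm above the bench, stand out up to 22 mm from its left, right and far sides. The lever starts anywhere along the left leg of the gate.
- gate (a point): Centre of the H-shaped slot, on the plate's top. Legs along the selector's x at y = +18 and -18 mm, joined by one cross channel along y at x = 0; two tongues of the plate block any other way. Channel and legs are 14 mm wide, the steel stem in them 9 mm. Dots beyond the leg ends: one far left (slot 1), two near left (2), three far right (3), four near right (4).
- slot3 (a point): The far end of the right leg, on the plate's top (64 mm above the bench): the third slot, marked with three dots.
- knob (a point): Middle of the lever's black knob: 45 mm tall, 32 mm across its four flats, 34 mm over the corners. The lever pivots on the selector's z axis 10 mm above the bench, 120 mm below this point. The knob leans with it: middle 130 mm above the bench when upright, about 115 mm at a slot's end, 44 mm forward or back and 38 mm sideways of the centre. It cannot be lifted. Fingers fit beside it down to the plate.
- lever_cross (a joint): Sideways lean of the lever, rad, positive to the right (selector's -y), 0 upright; -0.36 to 0.36. In the left leg it reads -0.36 to about -0.31, in the right leg 0.31 to 0.36. It is stiff with friction (about 1.3 N at the knob), has no spring, and stays where it is left.
- lever_fore (a joint): Forward lean, rad, positive forward (selector's +x); -0.38 fully back, 0 in the cross channel, 0.38 fully forward. The lever goes across only while this is within about 0.05 of 0. With c = lever_cross, f = this, the knob's middle in the selector's frame is x = 120 sin f, y = -120 sin c cos f, z = 10 + 120 cos c cos f mm. Same friction as lever_cross, no spring.
- knob_near: Part of the knob: its flat near side (a plain part of the knob, fixed to it; its origin is the knob's middle point, not on the surface).
- knob_far: Part of the knob: its flat far side (a plain part of the knob, fixed to it; its origin is the knob's middle point, not on the surface).
- knob_left: Part of the knob: its flat left side (a plain part of the knob, fixed to it; its origin is the knob's middle point, not on the surface).
- knob_right: Part of the knob: its flat right side (a plain part of the knob, fixed to it; its origin is the knob's middle point, not on the surface).
- mirror_mount: Bystander: mirror mount on a round foot, 40 mm across, 84 mm tall; origin under its foot. Stands beside the selector.
- lens_holder: Bystander: ring lens holder on a round foot, 40 mm across, 83 mm tall; origin under its foot. Stands beside the selector.
- screwdriver: Bystander: screwdriver, 160 mm long, lying between the selector and the robot; origin underneath.
- parts_tray: Bystander: open tray 110 x 150 x 35 mm; origin under its centre.
- notebook: Bystander: notebook 150 x 210 x 17 mm, lying flat; origin under its centre.
- fibre_spool: Bystander: spool standing on its flange, 90 mm across, 68 mm tall; origin under its centre.
- beam_block: Bystander: upright black plate on a 50 mm square foot, 78 mm tall; origin under its foot.
There are look-alikes about, which are no part of the job. What is shaped like the selector but brown is not meant.

How it is judged:
On the way, in this order (a step that is already met when the one before it is completed fails the run):
1. the lever has been pushed across the gate to the right-hand leg (value of joint lever_cross above 0.26 rad and value of joint lever_fore between -0.2 and 0.2 rad), for 0.05 s.
2. the lever has been pushed forward, fully home in the third slot (value of joint lever_cross above 0.28 rad and value of joint lever_fore above 0.33 rad), for 0.2 s.
At the end, for the whole second after the job is handed in: The lever rests in the third slot (far right): lever_cross above 0.28 rad and lever_fore above 0.33 rad (within about 6 mm of the slot's end, at the knob), and still (all of step 2 and velocity of joint lever_cross between -0.05 and 0.05 rad/s and velocity of joint lever_fore between -0.05 and 0.05 rad/s); the robot touches nothing.
It fails at once if the lever dips into the fourth slot (near right): lever_cross above 0.26 with lever_fore below -0.2 (value of joint lever_cross above 0.26 rad and value of joint lever_fore below -0.2 rad).
It fails at once if the knob is pinched: the fingers press on two opposite sides of it at once (over 1 N each) (contact force between each of knob_near, knob_far and the fingers above 1 N or contact force between each of knob_left, knob_right and the fingers above 1 N).
It fails at once if a thing standing about on the bench is moved more than 30 mm (distance of any of mirror_mount, lens_holder, screwdriver, parts_tray, notebook, fibre_spool, beam_block from where it was at the start of the episode above 0.03 m).
It also fails if it takes over 48 s, if anything falls off the work surface, if the arm or the gripper's body presses on something with over 40 N, if the wrist force passes 120 N, or if a joint passes its speed limit or range.

## Working session

There is one attempt and no reset: what is moved stays moved. The work goes in short steps, Python scripts to look and compute and a shell command to move; the robot and the scene stay as the last step left them, time stands still between calls to the robot, and variables do not carry over. Pictures are saved under pics/ and viewed, and the job is handed in when it is done.

```bash
mkdir -p pics; python3 - <<'E'
from cell import env, imaging
import cv2
for n in ("top","side"):
    im=imaging.read_camera(n); cv2.imwrite(f"pics/{n}0.png",im[:,:,::-1]); c=imaging.get_calibration(n); print(n,c)
s=env.read_state(); print(s, env.tip_reach)
E
```

```text
top {'fx': 411.45303428433374, 'fy': 411.45303428433374, 'cx': 243.55301222727147, 'cy': 178.10538843707158, 'rvec': array([ 2.13024592, -2.18865269,  0.10184598]), 'tvec': array([0.01686277, 0.51807255, 1.06611108])}
side {'fx': 401.832927267665, 'fy': 401.832927267665, 'cx': 251.35027128371132, 'cy': 191.1090995614853, 'rvec': array([ 2.24597112, -0.73423598,  0.32315005]), 'tvec': array([-0.42750528,  0.27592648,  1.09378409])}
{'time': 0.1, 'qpos': array([ 1.04901682e+00,  2.76516209e-01,  1.50596132e+00, -2.23912955e-05,
        1.36072056e+00, -1.21018338e-01]), 'dq': array([ 3.67247539e-03, -2.55363654e-03, -3.36346756e-03,  8.68353952e-04,
       -9.43335411e-05, -3.57999783e-04]), 'tau': array([ 1.34928090e-03, -4.05456555e+01, -2.37778795e+01,  7.05014798e-02,
        2.98649445e-02, -2.43549351e-05]), 'tool_pos': array([0.2242466 , 0.52927411, 0.40391788]), 'ee_rot': array([ 1.99039952e-01,  9.79991047e-01, -7.65071478e-04, -2.43186475e-04]), 'contact_force': array([-0.48392453, -0.69777621,  0.51881516]), 'ft_torque': array([ 0.01890154, -0.0459548 ,  0.00187691]), 'gripper_width': 1.00195287867821} 0.1992
```

View pics/top0.png

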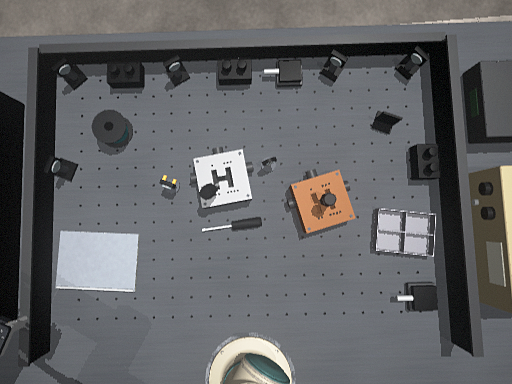

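View pics/side0.png

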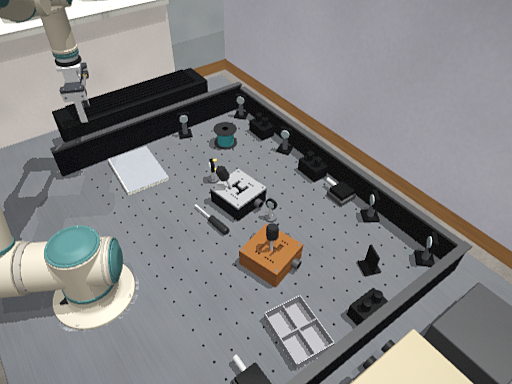

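The top view has two gate boxes: a white/aluminium plate at (221,178) and a brown one at (323,202). The aluminium one on the black housing fits the description. I'll confirm that in an enlarged crop and measure it.

```bash
cat > h.py <<'E'
import numpy as np, cv2
from cell import env, imaging
def cal(n):
    c=imaging.get_calibration(n); R=cv2.Rodrigues(np.array(c['rvec']))[0]; t=np.array(c['tvec']).reshape(3)
    return c,R,t
def plane(n,uv,z):
    c,R,t=cal(n); uv=np.atleast_2d(np.array(uv,float))
    d=np.c_[(uv[:,0]-c['cx'])/c['fx'],(uv[:,1]-c['cy'])/c['fy'],np.ones(len(uv))]@R
    o=-R.T@t; return o+d*((z-o[2])/d[:,2])[:,None]
def proj(n,P):
    c,R,t=cal(n); q=np.atleast_2d(P)@R.T+t
    return np.c_[q[:,0]/q[:,2]*c['fx']+c['cx'],q[:,1]/q[:,2]*c['fy']+c['cy']]
def tri(uv1,n1,uv2,n2):
    A=[];b=[]
    for uv,n in((uv1,n1),(uv2,n2)):
        c,R,t=cal(n); d=R.T@np.array([(uv[0]-c['cx'])/c['fx'],(uv[1]-c['cy'])/c['fy'],1]); d/=np.linalg.norm(d)
        M=np.eye(3)-np.outer(d,d); A.append(M); b.append(M@(-R.T@t))
    return np.linalg.lstsq(np.vstack(A),np.hstack(b),rcond=None)[0]
E
python3 - <<'E'
from h import *
im=cv2.imread('pics/top0.png'); s=cv2.imread('pics/side0.png')
a=cv2.resize(im[140:220,180:290],None,fx=5,fy=5,interpolation=cv2.INTER_CUBIC)
b=cv2.resize(s[145:235,190:290],None,fx=5,fy=5,interpolation=cv2.INTER_CUBIC)
cv2.imwrite('pics/c_top.png',a); cv2.imwrite('pics/c_side.png',b)
m=((im.min(2)>170)).astype(np.uint8); m[:, :185]=0;m[:,255:]=0;m[:140]=0;m[215:]=0
m=cv2.morphologyEx(m,cv2.MORPH_OPEN,np.ones((2,2)))
cs=max(cv2.findContours(m,cv2.RETR_EXTERNAL,cv2.CHAIN_APPROX_NONE)[0],key=cv2.contourArea)
P=plane('top',cs[:,0,:],0.064)
r=cv2.minAreaRect((P[:,:2]*1000).astype(np.float32)); print(r)
print(proj('top',np.array([r[0][0]/1000,r[0][1]/1000,.064])))
E
```

```text
((513.8410034179688, 55.24082946777344), (131.48680114746094, 129.91726684570312), 9.665533065795898)
[[223.03281108 178.90556179]]
```

View pics/c_top.png

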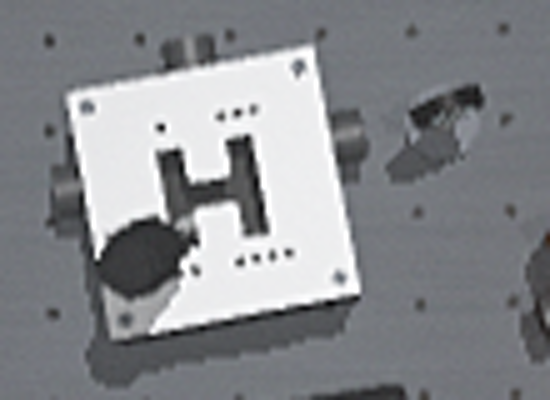

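View pics/c_side.png

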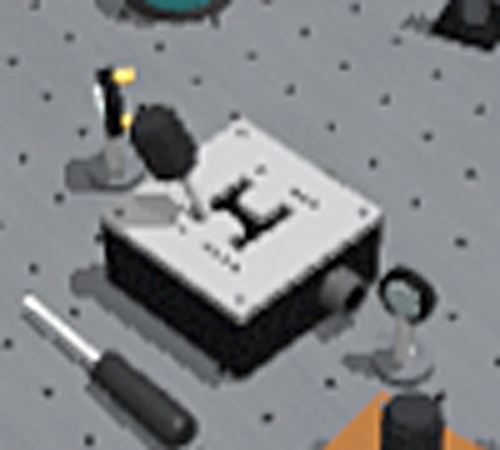

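The crops confirm it. The aluminium plate on the black housing is the selector. Its knob, at top crop (145,258), leans back and left, in slot 2. The brown one is the look-alike.

```bash
cat >> h.py <<'E'
C=np.array([.5138,.0552]); YAW=np.deg2rad(9.67)
ex=np.array([np.cos(YAW),np.sin(YAW)]); ey=np.array([-ex[1],ex[0]])
def sel(p): p=np.asarray(p)[:2]-C; return np.array([p@ex,p@ey])*1000
def wor(x,y): return C+(x*ex+y*ey)/1000
from scipy.spatial.transform import Rotation as Ro
def plan(x,y,ztip):
    """shift in tool cm + turn deg to fingertip goal in selector mm, tool y along selector y, z down"""
    s=env.read_state(); R=Ro.from_quat(s['ee_rot']); 
    tgt=Ro.from_matrix(np.c_[np.r_[-ex,0],np.r_[ey,0],[0,0,-1]])
    g=np.r_[wor(x,y),ztip/1000+.1992]
    print('t',s['time'],'tip sel',sel(s['tool_pos']).round(1),'z',round((s['tool_pos'][2]-.1992)*1000,1),'F',s['contact_force'].round(1),'w',s['gripper_width'])
    print('shift cm',(R.inv().apply(g-s['tool_pos'])*100).round(2),'turn',np.rad2deg((R.inv()*tgt).as_rotvec()).round(1))
E
python3 - <<'E'
from h import *
p=tri((209,191.6),'top',(223,173.6),'side'); print(p,sel(p))
# H marks in top: right leg far end, near end
for n,uv in (('1dot',(212.2,165.5)),('3dot',(227.6,162.8)),('4dot',(233,191.5)),('gate',(222.5,178))): print(n,sel(plane('top',uv,.064)[0]))
s=cv2.imread('pics/side0.png')
print('side gate', sel(plane('side',(190+245/5,145+210/5),.064)[0]))
print('left/right bystander', sel(plane('top',(169,183),.03)[0]), sel(plane('top',(268,165),.03)[0]))
plan(-95,38,200)
E
```

```text
[0.47940912 0.08529429 0.121607  ] [-28.84720238  35.44344939]
1dot [39.70913858 20.9317257 ]
3dot [ 38.82582973 -19.43346282]
4dot [-36.82789733 -18.92338799]
gate [2.61659543 0.93737586]
side gate [ 7.12125685 -1.71363848]
left/right bystander [ 21.34491008 144.54910575] [  17.16502906 -122.96503615]
t 0.1 tip sel [-205.8  516. ] z 204.7 F [-0.5 -0.7  0.5] w 1.00195287867821
shift cm [-35.11 -34.28   0.52] turn [ -0.1  -0.  -32.6]
```

```bash
python3 -m creep '[[[-3.5,-3.4,0],[0,0,-6],1],[[-7,-6.8,0],[0,0,-12],1],[[-10.5,-10.2,0],[0,0,-18],1],[[-14,-13.6,0],[0,0,-24],1],[[-17.5,-17,0],[0,0,-32.6],1]]' 20; python3 -c "
from h import *
plan(-95,38,200)"
```

```text
time: 0.6
tool_pos: [0.3169, 0.3087, 0.4039]
ee_rot: [-0.076, 0.997, -0.001, -0.001]
contact_force: [1.2, 0.7, -0.6]
gripper_width: 0.612
t 0.6 tip sel [-151.6  283. ] z 204.7 F [ 1.2  0.7 -0.6] w 0.6121532744660391
shift cm [ -6.06 -24.4    0.51] turn [-0.1 -0.1 -1. ]
```

```bash
python3 -m creep '[[[-1,-4.9,0],[0,0,-1],1],[[-2,-9.8,0],[0,0,-1],1],[[-3,-14.6,0],[0,0,-1],1],[[-4,-19.4,0],[0,0,-1],1],[[-6,-24.4,0],[0,0,-1],1]]'; python3 -c "
from h import *
plan(-95,38,80)
cv2.imwrite('pics/w1.png',imaging.read_camera('wrist')[:,:,::-1])
cv2.imwrite('pics/s1.png',imaging.read_camera('side')[:,:,::-1])"
```

```text
time: 1.1
tool_pos: [0.4104, 0.078, 0.4043]
ee_rot: [-0.085, 0.996, -0.001, -0.001]
contact_force: [1.2, 1.0, 0.2]
gripper_width: 0.186
t 1.1 tip sel [-98.1  39.8] z 205.1 F [1.2 1.  0.2] w 0.18592626133321122
shift cm [-0.33 -0.16 12.51] turn [-0.1 -0.1  0. ]
```

View pics/w1.png

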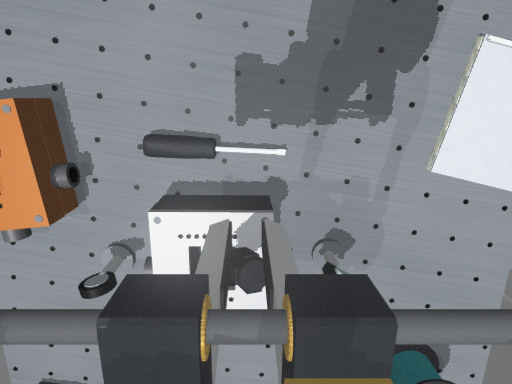

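View pics/s1.png

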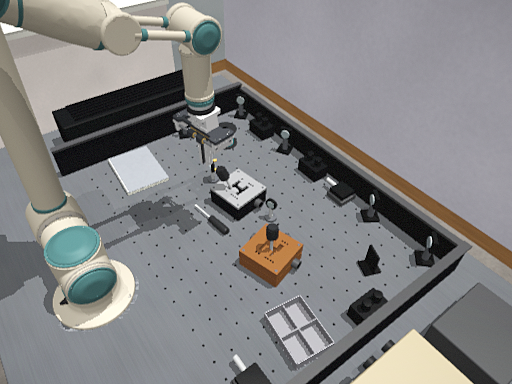

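```bash
python3 -m creep '[[[-0.3,-0.2,0],[0,0,0],1],[[-0.3,-0.2,0],[0,0,0],1],[[-0.3,-0.2,0],[0,0,0],1]]'; python3 -c "
from h import *
print(proj('side',[.4104,.078,.205]),proj('side',[.4104,.078,.27]))
plan(-95,38,80)
w=imaging.read_camera('wrist')
cv2.imwrite('pics/w2.png',w[:,:,::-1])
for n,p in (('gate',[*C,.064]),('tip',[*env.read_state()['tool_pos'][:2],.205]),('knob',[.4794,.0853,.1216])):print(n,proj('wrist',p))
s=imaging.read_camera('side');cv2.imwrite('pics/s2.png',cv2.resize(s[90:240,140:300,::-1],None,fx=4,fy=4))"
```

```text
time: 1.5
tool_pos: [0.4165, 0.0749, 0.404]
ee_rot: [-0.082, 0.997, -0.002, -0.0]
contact_force: [-0.0, -0.3, 0.1]
gripper_width: 0.004
[[202.79620123 162.80020205]] [[201.05976022 145.02789778]]
t 1.5 tip sel [-92.6  35.8] z 204.8 F [-0.  -0.3  0.1] w 0.0037443028272207707
shift cm [ 0.23  0.27 12.48] turn [-0.3 -0.  -0.3]
gate [[213.77092781 261.52435266]]
tip [[246.23860619 235.50562075]]
knob [[246.30998858 263.57665671]]
```

View pics/s2.png

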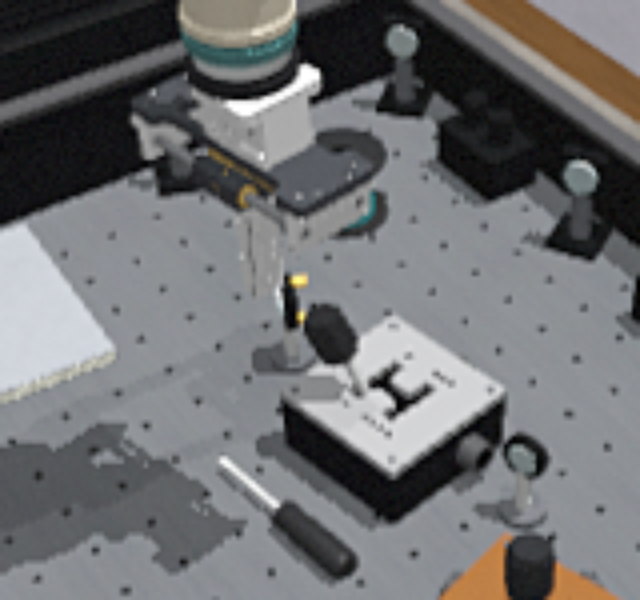

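View pics/w2.png

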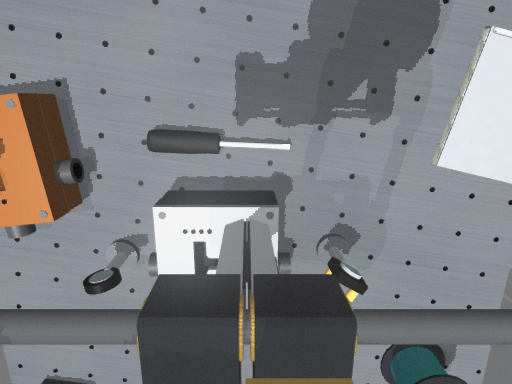

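The gripper is closed and the tip is on the near side of the knob in both views. Next I descend to 80 mm.

```bash
python3 -m creep '[[[0.2,0.2,4],[0,0,0],1],[[0.2,0.2,8],[0,0,0],1],[[0.2,0.2,12],[0,0,0],1],[[0.2,0.2,12.4],[0,0,0],1],[[0.2,0.2,12.4],[0,0,0],1]]'; python3 -c "
from h import *
plan(-24,38,80)
s=imaging.read_camera('side');cv2.imwrite('pics/s3.png',cv2.resize(s[90:240,140:300,::-1],None,fx=4,fy=4))"
```

```text
time: 2.1
tool_pos: [0.4139, 0.0768, 0.28]
ee_rot: [-0.083, 0.997, -0.002, -0.001]
contact_force: [1.1, 0.2, 0.5]
gripper_width: 0.006
t 2.1 tip sel [-94.9  38.1] z 80.8 F [1.1 0.2 0.5] w 0.006189588738046272
shift cm [-7.09  0.01  0.07] turn [-0.2 -0.1 -0.2]
```

View pics/s3.png

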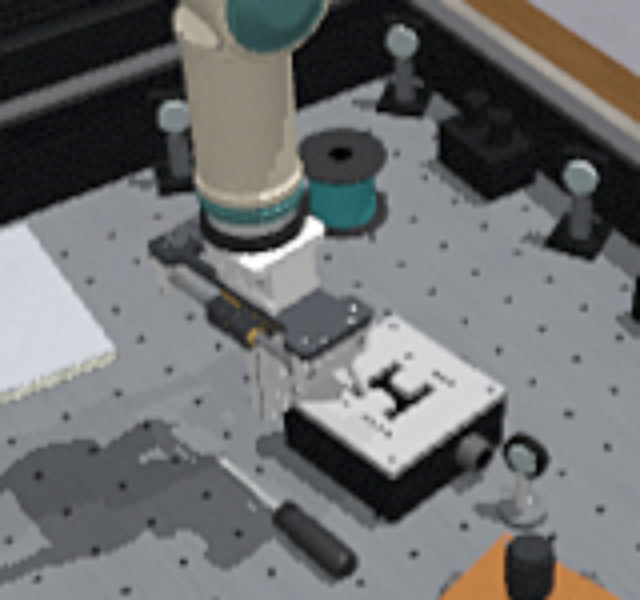

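```bash
python3 -m creep '[[[-2,0,0],[0,0,0],1],[[-3,0,0],[0,0,0],1],[[-4,0,0],[0,0,0],1],[[-5,0,0],[0,0,0],1],[[-5.8,0,0],[0,0,0],1]]'; python3 -m creep '[[[-0.4,0,0],[0,0,0],1],[[-0.4,0,0],[0,0,0],1]]'; python3 -c "
from h import *
plan(-24,38,80)
s=imaging.read_camera('side');cv2.imwrite('pics/s4.png',cv2.resize(s[120:220,180:300,::-1],None,fx=6,fy=6))
s=imaging.read_camera('top');cv2.imwrite('pics/t4.png',cv2.resize(s[130:230,170:290,::-1],None,fx=6,fy=6))"
```

```text
time: 2.65
tool_pos: [0.4724, 0.0864, 0.2816]
ee_rot: [-0.083, 0.997, -0.002, 0.001]
contact_force: [-1.4, 0.3, 1.3]
gripper_width: 0.006
time: 2.85
tool_pos: [0.477, 0.0871, 0.2816]
ee_rot: [-0.083, 0.997, -0.002, 0.001]
contact_force: [0.3, -0.2, -0.6]
gripper_width: 0.004
t 2.85 tip sel [-30.9  37.7] z 82.4 F [ 0.3 -0.2 -0.6] w 0.004237453480110851
shift cm [-0.69  0.04  0.24] turn [-0.3  0.1 -0.2]
```

View pics/s4.png

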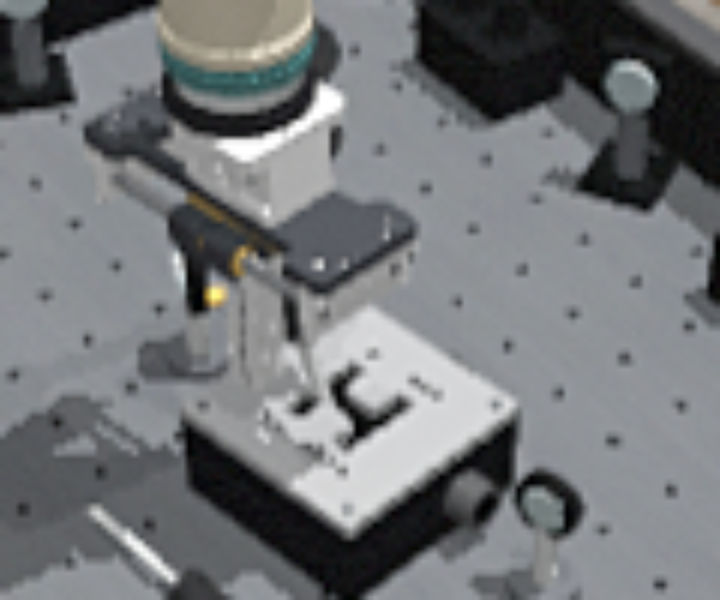

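View pics/t4.png

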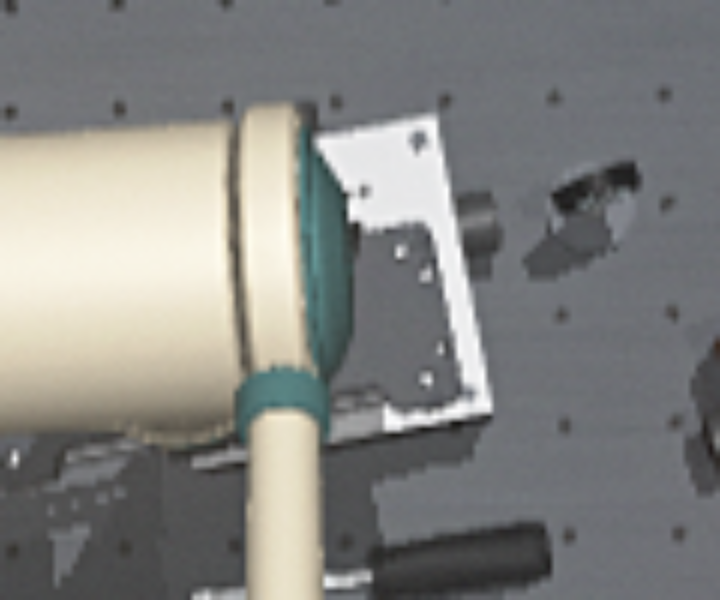

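```bash
python3 -m creep '[[[-0.3,0,0.1],[-0.3,0,0],1],[[-0.7,0,0.2],[-0.3,0,0],1],[[-0.7,0,0.2],[-0.3,0,0],1]]'; python3 -c "
from h import *
plan(-24,38,80)
s=imaging.read_camera('wrist');cv2.imwrite('pics/w5.png',s[:,:,::-1])
s=imaging.read_camera('side');cv2.imwrite('pics/s5.png',cv2.resize(s[120:220,180:300,::-1],None,fx=6,fy=6,interpolation=cv2.INTER_CUBIC))"
```

```text
time: 3.25
tool_pos: [0.4837, 0.0882, 0.2793]
ee_rot: [-0.082, 0.997, 0.0, 0.001]
contact_force: [-0.7, -0.6, -0.5]
gripper_width: 0.004
t 3.25 tip sel [-24.2  37.5] z 80.1 F [-0.7 -0.6 -0.5] w 0.0041398930291267075
shift cm [-0.02  0.05  0.01] turn [ 0.   0.1 -0.2]
```

View pics/s5.png

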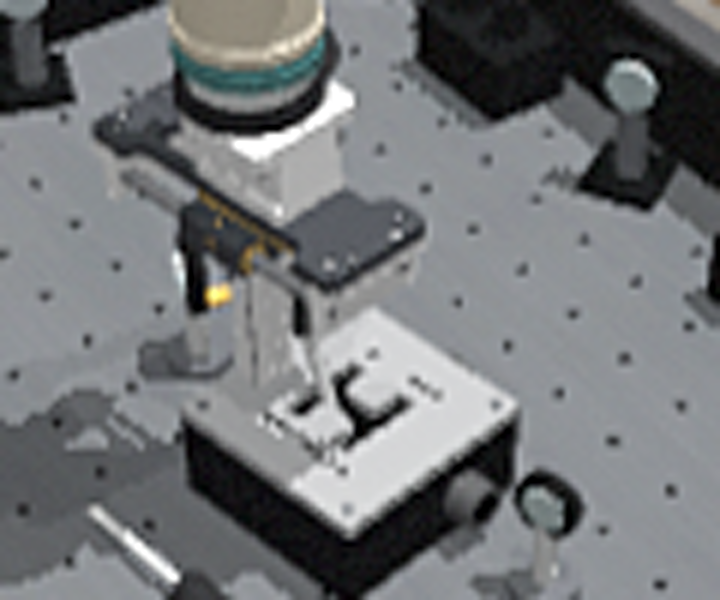

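View pics/w5.png

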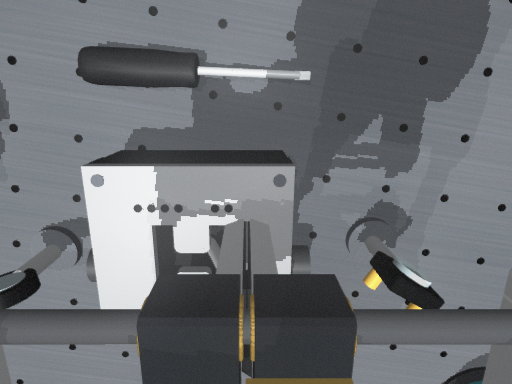

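```bash
python3 -c "
from h import *
w=cv2.imread('pics/w5.png');cv2.imwrite('pics/w5c.png',cv2.resize(w[140:310,70:310],None,fx=3.3,fy=3.3,interpolation=cv2.INTER_CUBIC))
for uv in ((159,208),(222,208),(97.5,180.5),(279.5,180.5)):
  print(sel(plane('wrist',uv,.064)[0]).round(1))
for c in ((-54,54),(-54,-54),(0,0),(0,-18),(0,18)): print(c,proj('wrist',[*wor(*c),.064]).round(1))
"
```

```text
[-35.6 -16.2]
[-35.4  23.3]
[-53.5 -52.6]
[-53.1  59. ]
(-54, 54) [[271.3 179.2]]
(-54, -54) [[ 95.1 179.8]]
(0, 0) [[187.7 259.1]]
(0, -18) [[160.3 259.2]]
(0, 18) [[215.1 259. ]]
```

View pics/w5c.png

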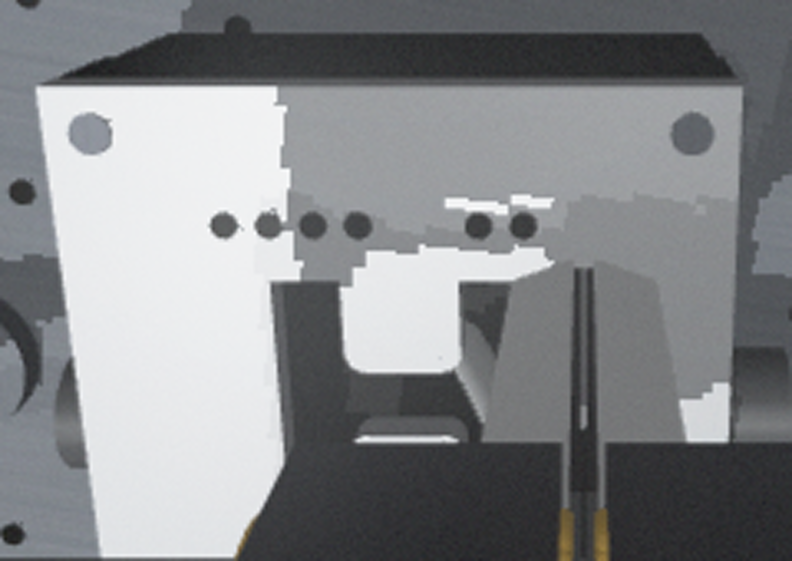

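```bash
python3 -c "
from h import *
f=lambda u,v:(70+u/3.3,140+v/3.3)
for uv in (f(400,372),f(400,437),f(400,85),f(272,283),f(340,283),f(460,283),f(38,85),f(742,85)):
  print(sel(plane('wrist',uv,.064)[0]).round(1))
im=cv2.imread('pics/top0.png')
# top: H cross channel dark profile
g=cv2.cvtColor(im,cv2.COLOR_BGR2GRAY)
m=(g<110).astype(np.uint8);ok=[]
for v in range(150,206):
  for u in range(195,250):
    if m[v,u]:
      p=sel(plane('top',(u,v),.064)[0])
      if -45<p[0]<45 and -32<p[1]<12: ok.append(p)
ok=np.array(ok)
# right leg extents and channel
leg=ok[(ok[:,1]<-13)&(ok[:,1]>-26)&(abs(ok[:,0])<31)];print('leg',leg.min(0),leg.max(0),leg.mean(0))
ch=ok[(ok[:,1]>-7)&(ok[:,1]<7)&(abs(ok[:,0])<15)];print('ch',ch.min(0),ch.max(0),ch.mean(0))
"
```

```text
[-4.6  2.5]
[9.8 1.8]
[-62.5   5.3]
[-23.6 -21.3]
[-23.6  -8.2]
[-23.5  15. ]
[-62.8 -61.1]
[-62.3  68.1]
leg [-22.43765998 -22.11958426] [ 27.37309311 -13.02098177] [  2.10653856 -17.70414791]
ch [-2.21326786 -6.35560144] [7.95496658 6.7664517 ] [3.03522216 0.02261304]
```

Channel edges in the wrist view put the gate 2.5 mm further forward than my rectangle fit, and the top view's dark channel agrees. I'll correct the centre and push the remaining 2.5 mm.

```bash
sed -i 's/^def sel/C=C+(2.5*ex+1.5*ey)\/1000\ndef sel/' h.py; python3 -m creep '[[[-0.25,0,0],[0,0,0],1],[[-0.25,0,0],[0,0,0],1],[[-0.25,0,0],[0,0,0],1]]'; python3 -c "
from h import *
plan(-24,38,80)
s=imaging.read_camera('wrist');cv2.imwrite('pics/w6.png',cv2.resize(s[140:310,70:310,::-1],None,fx=3.3,fy=3.3,interpolation=cv2.INTER_CUBIC))"
```

```text
time: 3.65
tool_pos: [0.486, 0.0885, 0.2793]
ee_rot: [-0.083, 0.997, 0.0, 0.001]
contact_force: [-0.4, 1.0, 0.1]
gripper_width: 0.006
t 3.65 tip sel [-24.3  36. ] z 80.1 F [-0.4  1.   0.1] w 0.005803537190089356
shift cm [-0.03  0.2   0.01] turn [ 0.   0.1 -0.2]
```

View pics/w6.png

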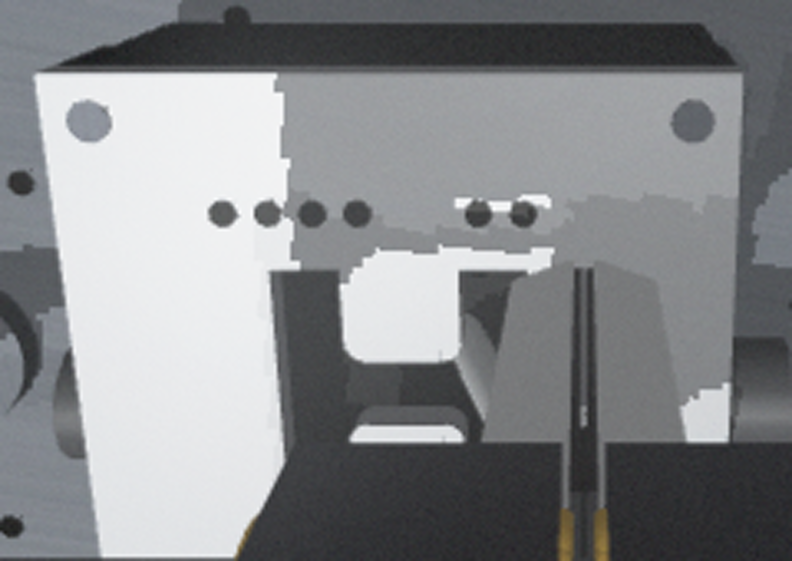

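```bash
python3 -m creep '[[[1.5,0,0],[0,0,0],1],[[4,0,-1],[0,0,0],1],[[4,2,-1],[0,0,0],1],[[4,4.5,-1],[0,0,0],1],[[4,6,-1],[0,0,0],1]]'; python3 -c "
from h import *
plan(0,95,90)"
```

```text
time: 4.2
tool_pos: [0.4366, 0.1421, 0.2897]
ee_rot: [-0.083, 0.997, 0.0, 0.002]
contact_force: [0.3, -0.4, 0.1]
gripper_width: 0.002
t 4.2 tip sel [-64.   97.1] z 90.5 F [ 0.3 -0.4  0.1] w 0.0022899936553541617
shift cm [-6.4  -0.19  0.07] turn [ 0.   0.2 -0.2]
```

```bash
python3 -m creep '[[[-2,-0.2,0],[0,0,0],1],[[-4,-0.2,0],[0,0,0],1],[[-6,-0.2,0],[0,0,0],1],[[-6.4,-0.2,0],[0,0,0],1],[[-6.4,-0.2,0],[0,0,0],1]]'; python3 -c "
from h import *
plan(0,28,90)
s=imaging.read_camera('wrist');cv2.imwrite('pics/w7.png',s[:,:,::-1])
s=imaging.read_camera('side');cv2.imwrite('pics/s7.png',cv2.resize(s[120:220,180:300,::-1],None,fx=6,fy=6,interpolation=cv2.INTER_CUBIC))"
```

```text
time: 4.7
tool_pos: [0.5004, 0.1507, 0.2898]
ee_rot: [-0.082, 0.997, 0.0, 0.002]
contact_force: [0.1, -1.1, -0.4]
gripper_width: 0.007
t 4.7 tip sel [ 0.3 94.9] z 90.6 F [ 0.1 -1.1 -0.4] w 0.006794465962152207
shift cm [ 0.01 -6.69  0.05] turn [ 0.   0.2 -0.2]
```

View pics/s7.png

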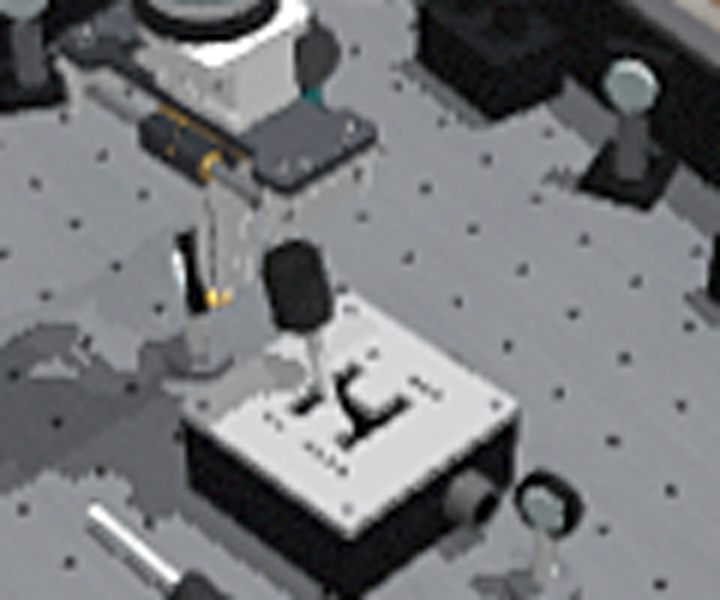

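View pics/w7.png

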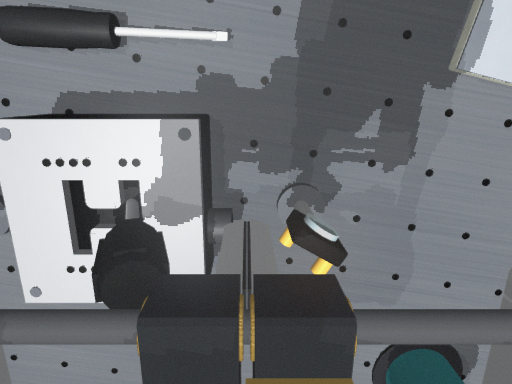

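```bash
python3 -c "
from h import *
s=cv2.imread('pics/w7.png');cv2.imwrite('pics/w7c.png',cv2.resize(s[140:310,0:240],None,fx=3.3,fy=3.3,interpolation=cv2.INTER_CUBIC))
def ax(c,f,r): return np.array([r*np.sin(f),-r*np.sin(c)*np.cos(f)]),.010+r/1000*np.cos(c)*np.cos(f)
for f in (-.1,-.05,0,.05,.1):
  q=[]
  for r in (57,90,120,142):
    xy,z=ax(-.34,f,r); q.append((proj('wrist',[*wor(*xy),z])[0]*3.3-[0,140*3.3]).round(0))
    q.append((proj('side',[*wor(*xy),z])[0]*6-[180*6,720]).round(0))
  print(f,*q)
"
```

```text
-0.1 [430. 237.] [312. 392.] [431. 280.] [292. 344.] [432. 333.] [273. 298.] [433. 386.] [259. 264.]
-0.05 [431. 250.] [316. 390.] [433. 304.] [298. 339.] [436. 371.] [281. 292.] [439. 437.] [269. 257.]
0 [433. 264.] [319. 387.] [436. 329.] [304. 335.] [440. 408.] [289. 287.] [444. 486.] [278. 250.]
0.05 [434. 277.] [323. 384.] [438. 352.] [310. 331.] [444. 443.] [297. 282.] [449. 532.] [288. 244.]
0.1 [435. 289.] [327. 382.] [441. 374.] [316. 328.] [447. 477.] [306. 277.] [454. 575.] [298. 239.]
```

View pics/w7c.png

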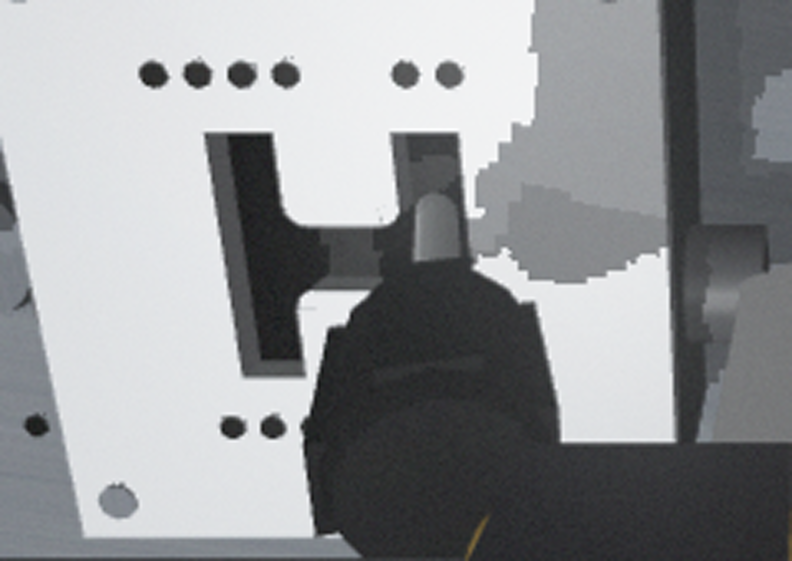

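The lever is free at the cross channel with f about 0 to 0.04, and the finger is to its left. I'll push it across in small steps and watch the force.

```bash
python3 -m creep '[[[0,-1,0],[0,0,0],1],[[0,-2,0],[0,0,0],1],[[0,-2.7,0],[0,0,0],1],[[0,-3.4,0],[0,0,0],1],[[0,-4,0],[0,0,0],1]]'; python3 -c "
from h import *
plan(0,28,90)
s=imaging.read_camera('wrist');cv2.imwrite('pics/w8.png',s[:,:,::-1])
s=imaging.read_camera('side');cv2.imwrite('pics/s8.png',cv2.resize(s[120:220,180:300,::-1],None,fx=6,fy=6,interpolation=cv2.INTER_CUBIC))"
```

```text
time: 5.3
tool_pos: [0.5059, 0.1104, 0.29]
ee_rot: [-0.082, 0.997, 0.001, 0.001]
contact_force: [-0.4, 0.7, 2.6]
gripper_width: 0.007
t 5.3 tip sel [-1.  54.2] z 90.8 F [-0.4  0.7  2.6] w 0.007012582849530157
shift cm [-0.12 -2.62  0.08] turn [ 0.1  0.2 -0.2]
```

View pics/s8.png

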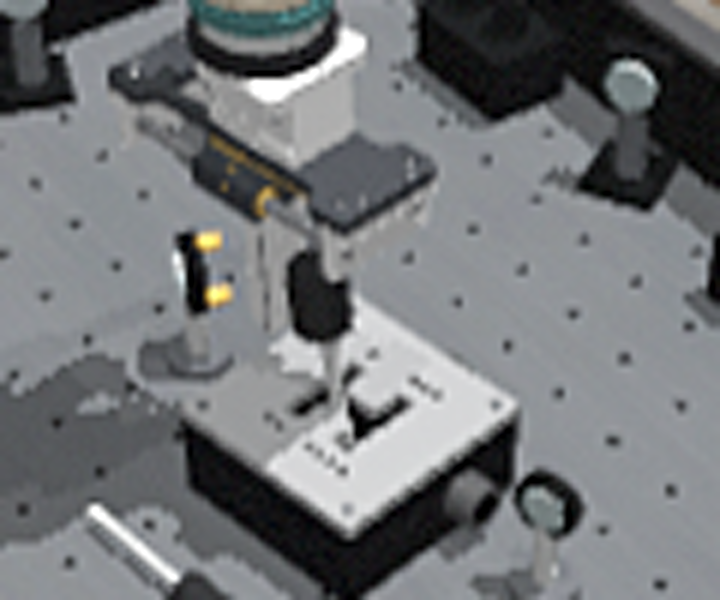

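View pics/w8.png

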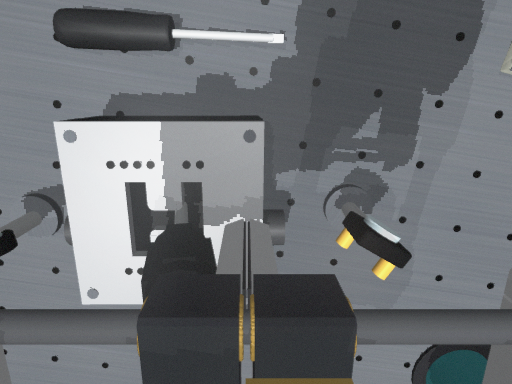

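The stem is moving across inside the channel, so I continue.

```bash
python3 -m creep '[[[0,-0.7,0],[0,0,0],1],[[0,-1.4,0],[0,0,0],1],[[0,-2.1,0],[0,0,0],1],[[0,-2.8,0],[0,0,0],1],[[0,-3.5,0],[0,0,0],1]]'; python3 -c "
from h import *
plan(0,-2,90)"; python3 -m creep '[[[0,-0.7,0],[0,0,0],1],[[0,-1.2,0],[0,0,0],1],[[0,-1.2,0],[0,0,0],1]]';python3 -c "
from h import *
plan(0,-2,90)
s=imaging.read_camera('wrist');cv2.imwrite('pics/w9.png',s[:,:,::-1])
s=imaging.read_camera('side');cv2.imwrite('pics/s9.png',cv2.resize(s[120:220,180:300,::-1],None,fx=6,fy=6,interpolation=cv2.INTER_CUBIC))"
```

```text
time: 5.9
tool_pos: [0.5118, 0.075, 0.2898]
ee_rot: [-0.082, 0.997, 0.0, 0.001]
contact_force: [-0.2, 2.7, 0.6]
gripper_width: 0.005
t 5.9 tip sel [-1.2 18.3] z 90.6 F [-0.2  2.7  0.6] w 0.005303491977983326
shift cm [-0.13 -2.03  0.06] turn [ 0.   0.1 -0.3]
time: 6.2
tool_pos: [0.5139, 0.0622, 0.2895]
ee_rot: [-0.082, 0.997, -0.0, 0.001]
contact_force: [-0.1, 0.2, -1.1]
gripper_width: 0.003
t 6.2 tip sel [-1.3  5.4] z 90.3 F [-0.1  0.2 -1.1] w 0.002989219877814981
shift cm [-0.13 -0.74  0.04] turn [-0.1  0.1 -0.3]
```

View pics/s9.png

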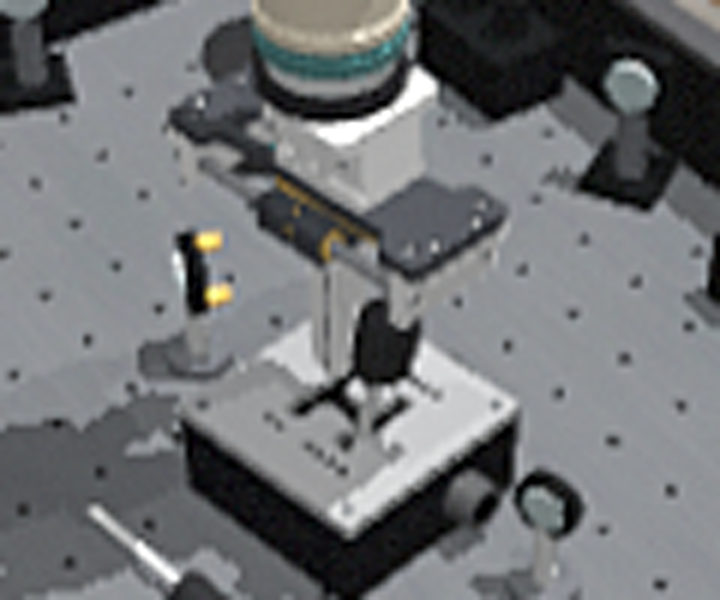

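View pics/w9.png

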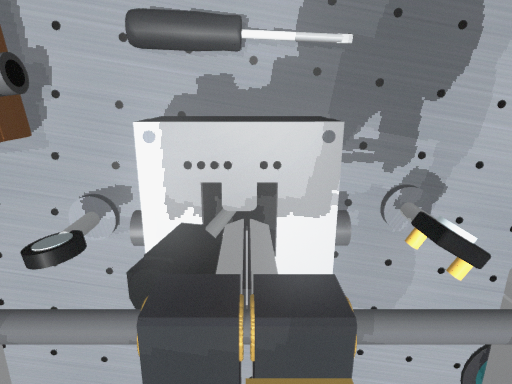

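```bash
python3 -m creep '[[[0,-0.5,0],[0,0,0],1],[[0,-0.7,0],[0,0,0],1],[[0,-0.7,0],[0,0,0],1]]';python3 -c "
from h import *
plan(0,-5,90)";python3 -m creep '[[[0,-0.3,0],[0,0,0],1],[[0,-0.5,0],[0,0,0],1],[[0,-0.5,0],[0,0,0],1]]';python3 -c "
from h import *
plan(0,-5,90)
s=imaging.read_camera('wrist');cv2.imwrite('pics/w10.png',s[:,:,::-1])
s=imaging.read_camera('side');cv2.imwrite('pics/s10.png',cv2.resize(s[120:220,180:300,::-1],None,fx=6,fy=6,interpolation=cv2.INTER_CUBIC))"
```

```text
time: 6.6
tool_pos: [0.5148, 0.0556, 0.2894]
ee_rot: [-0.082, 0.997, -0.0, 0.001]
contact_force: [-0.4, 1.2, -0.0]
gripper_width: 0.001
t 6.6 tip sel [-1.4 -1.2] z 90.2 F [-0.4  1.2 -0. ] w 0.0013489849784769179
shift cm [-0.15 -0.38  0.02] turn [-0.   0.1 -0.3]
time: 6.9
tool_pos: [0.5156, 0.0504, 0.2893]
ee_rot: [-0.082, 0.997, -0.0, 0.001]
contact_force: [-0.8, 0.7, -0.1]
gripper_width: 0.005
t 6.9 tip sel [-1.5 -6.5] z 90.1 F [-0.8  0.7 -0.1] w 0.004686182269642367
shift cm [-0.15  0.15  0.01] turn [-0.   0.1 -0.3]
```

View pics/s10.png

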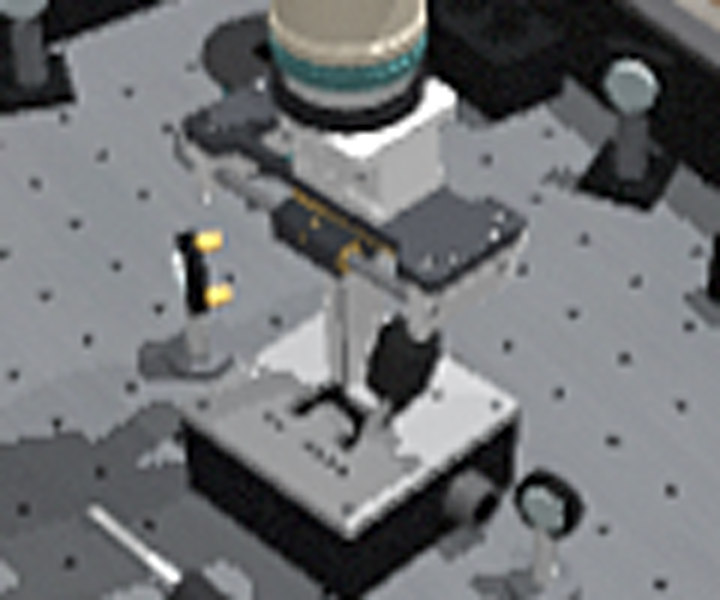

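View pics/w10.png

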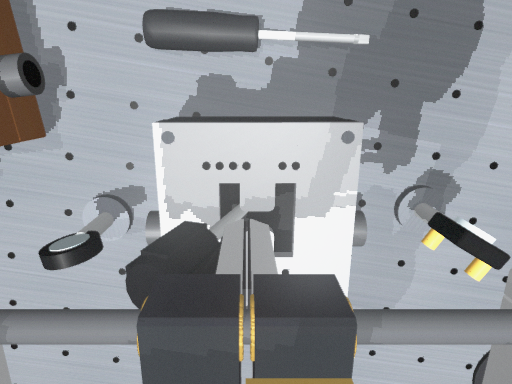

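```bash
python3 -m creep '[[[0,-0.2,0],[0,0,0],1],[[0,-0.4,0],[0,0,0],1],[[0,-0.4,0],[0,0,0],1]]';python3 -c "
from h import *
plan(0,-5,90)
s=imaging.read_camera('wrist');cv2.imwrite('pics/w11.png',cv2.resize(s[140:310,90:330,::-1],None,fx=3.3,fy=3.3,interpolation=cv2.INTER_CUBIC))
for c in (.2,.25,.3,.35):
  q=[]
  for r in (57,70,90,100):
    xy=(0,-r*np.sin(c)); z=.01+r/1000*np.cos(c); q.append((proj('wrist',[*wor(*xy),z])[0]*3.3-[90*3.3,140*3.3]).round(0))
  print(c,*q)
"
```

```text
time: 7.3
tool_pos: [0.516, 0.0477, 0.2894]
ee_rot: [-0.081, 0.997, 0.002, 0.0]
contact_force: [-0.6, 7.3, -0.4]
gripper_width: 0.005
t 7.3 tip sel [-1.6 -9.2] z 90.2 F [-0.6  7.3 -0.4] w 0.005166789188738975
shift cm [-0.16  0.42  0.02] turn [ 0.2  0.1 -0.4]
0.2 [497. 271.] [482. 297.] [456. 342.] [441. 368.]
0.25 [483. 270.] [464. 295.] [431. 339.] [412. 365.]
0.3 [469. 269.] [447. 293.] [407. 336.] [384. 361.]
0.35 [456. 267.] [430. 291.] [383. 333.] [356. 357.]
```

View pics/w11.png

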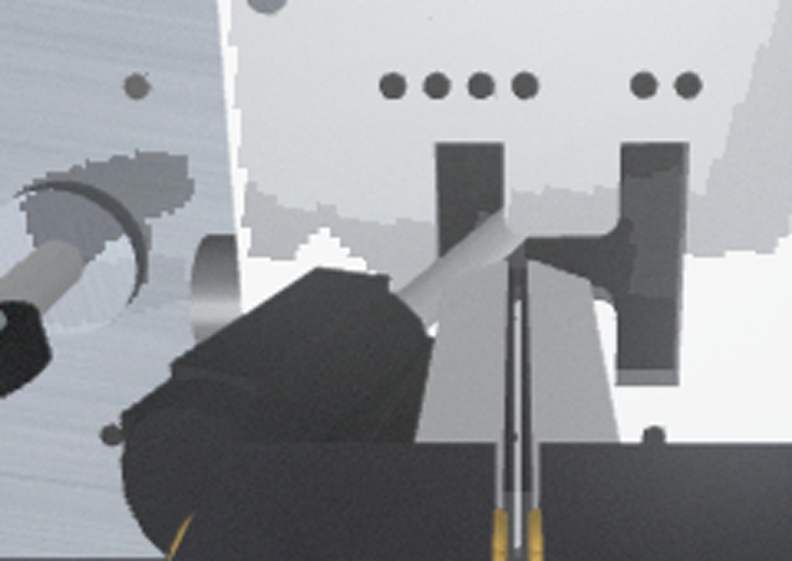

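Force is 7 N against the leg wall and the stem lies on the c≈0.35 line, so the lever is across. Now I go around to the near side.

```bash
python3 -m creep '[[[0,1,0],[0,0,0],1],[[0,3,0],[0,0,0],1],[[2,3,0],[0,0,0],1],[[5,3,0],[0,0,0],1],[[6.5,3,0],[0,0,0],1]]';python3 -c "
from h import *
plan(-65,-40,84)"
```

```text
time: 7.85
tool_pos: [0.4449, 0.0669, 0.2893]
ee_rot: [-0.082, 0.997, 0.001, -0.0]
contact_force: [0.3, 0.0, -0.8]
gripper_width: 0.005
t 7.85 tip sel [-68.4  21.6] z 90.1 F [ 0.3  0.  -0.8] w 0.004536900628629325
shift cm [-0.37 -6.16  0.59] turn [ 0.1 -0.  -0.3]
```

```bash
python3 -m creep '[[[0.5,-2,0],[0,0,0],1],[[0,-4,0.3],[0,0,0],1],[[-0.3,-5.8,0.6],[0,0,-0.3],1],[[-0.3,-6.1,0.6],[0,0,-0.3],1],[[-0.3,-6.1,0.6],[0,0,-0.3],1]]';python3 -c "
from h import *
plan(-30,-39,84)
s=imaging.read_camera('wrist');cv2.imwrite('pics/w12.png',s[:,:,::-1])
s=imaging.read_camera('side');cv2.imwrite('pics/s12.png',cv2.resize(s[120:220,180:300,::-1],None,fx=6,fy=6,interpolation=cv2.INTER_CUBIC))"
```

```text
time: 8.35
tool_pos: [0.458, 0.0069, 0.2833]
ee_rot: [-0.084, 0.997, 0.001, -0.0]
contact_force: [0.6, 0.6, -0.0]
gripper_width: 0.006
t 8.35 tip sel [-65.6 -39.7] z 84.1 F [ 0.6  0.6 -0. ] w 0.005687128176551686
shift cm [-3.56  0.08  0.  ] turn [ 0.1 -0.  -0.1]
```

View pics/s12.png

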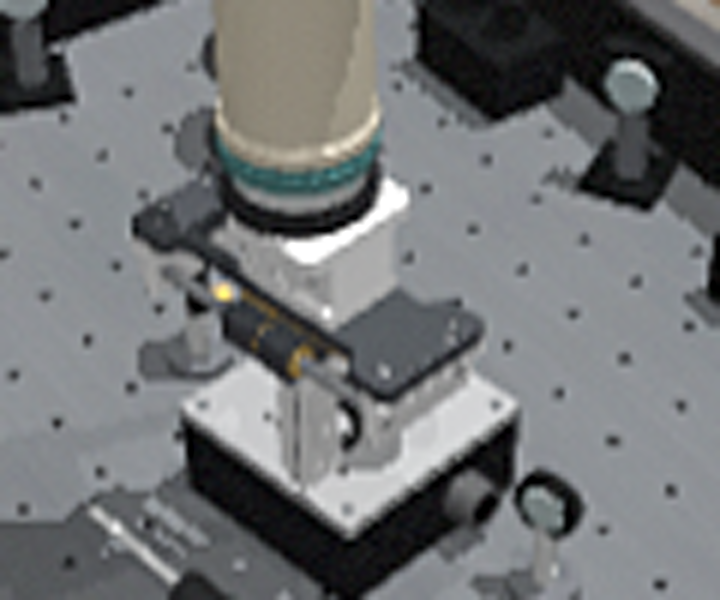

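View pics/w12.png

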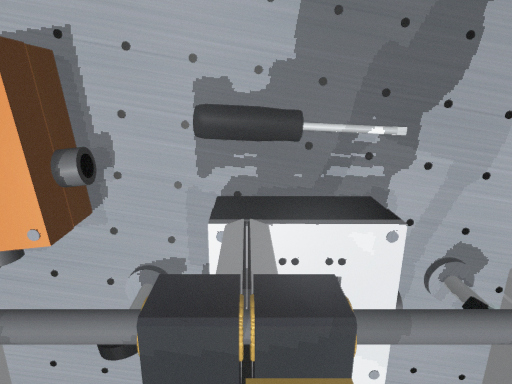

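The finger is behind the knob with clear space. I push forward.

```bash
python3 -m creep '[[[-1.5,0.1,0],[0,0,0],1],[[-3,0.1,0],[0,0,0],1],[[-4,0.1,0],[0,0,0],1],[[-5,0.1,0],[0,0,0],1],[[-5.8,0.1,0],[0,0,0],1]]';python3 -c "
from h import *
plan(12,-38,84)"; python3 -m creep '[[[-0.5,0,0],[0,0,0],1],[[-1,0,0],[0,0,0],1],[[-1.5,0,0],[0,0,0],1],[[-1.5,0,0],[0,0,0],1]]';python3 -c "
from h import *
plan(12,-38,84)
s=imaging.read_camera('wrist');cv2.imwrite('pics/w13.png',s[:,:,::-1])
s=imaging.read_camera('side');cv2.imwrite('pics/s13.png',cv2.resize(s[120:220,180:300,::-1],None,fx=6,fy=6,interpolation=cv2.INTER_CUBIC))"
```

```text
time: 8.95
tool_pos: [0.5154, 0.0187, 0.2829]
ee_rot: [-0.085, 0.996, 0.001, -0.001]
contact_force: [-1.5, 0.1, 1.3]
gripper_width: 0.006
t 8.95 tip sel [ -7.1 -37.8] z 83.7 F [-1.5  0.1  1.3] w 0.005633818218299566
shift cm [-1.91 -0.02 -0.03] turn [ 0.2 -0.1  0. ]
time: 9.35
tool_pos: [0.5305, 0.0213, 0.2825]
ee_rot: [-0.084, 0.996, 0.002, -0.001]
contact_force: [-1.1, 0.1, -0.7]
gripper_width: 0.004
t 9.35 tip sel [  8.3 -37.7] z 83.3 F [-1.1  0.1 -0.7] w 0.004238056421858237
shift cm [-0.37 -0.03 -0.07] turn [ 0.2 -0.1  0. ]
```

View pics/s13.png

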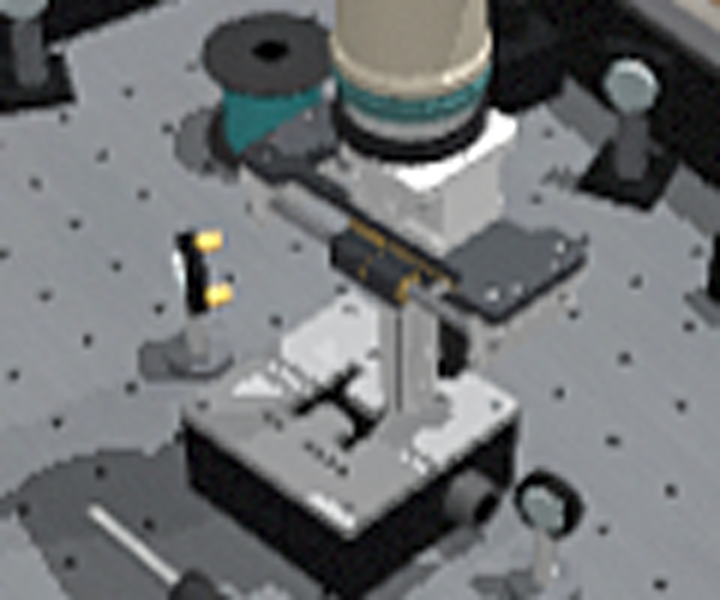

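Going well. I keep pushing until it meets the slot's end.

```bash
python3 -m creep '[[[-0.2,0,0],[0,0,0],1],[[-0.4,0,0],[0,0,0],1],[[-0.4,0,0],[0,0,0],1]]';python3 -m creep '[[[-0.2,0,0],[0,0,0],1],[[-0.3,0,0],[0,0,0],1],[[-0.3,0,0],[0,0,0],1]]';python3 -m creep '[[[-0.2,0,0],[0,0,0],1],[[-0.3,0,0],[0,0,0],1],[[-0.3,0,0],[0,0,0],1]]';python3 -c "
from h import *
plan(12,-38,84)"
```

```text
time: 9.75
tool_pos: [0.5343, 0.0219, 0.2828]
ee_rot: [-0.084, 0.996, 0.001, -0.001]
contact_force: [-1.1, 0.1, -1.0]
gripper_width: 0.006
time: 10.05
tool_pos: [0.5372, 0.0224, 0.2827]
ee_rot: [-0.084, 0.996, 0.001, -0.001]
contact_force: [-1.8, 0.2, -1.4]
gripper_width: 0.004
time: 10.35
tool_pos: [0.5391, 0.0228, 0.2824]
ee_rot: [-0.085, 0.996, 0.001, -0.003]
contact_force: [-5.2, -1.6, 0.6]
gripper_width: 0.007
t 10.35 tip sel [ 17.  -37.7] z 83.2 F [-5.2 -1.6  0.6] w 0.007053148493685904
shift cm [ 0.5  -0.03 -0.08] turn [ 0.2 -0.4  0. ]
```

```bash
python3 -m creep '[[[-0.3,0,0],[0,0,0],1],[[-0.4,0,0],[0,0,0],1],[[-0.4,0,0],[0,0,0],1]]'; python3 -m creep '[[[1,0,0],[0,0,0],1],[[4,0,0],[0,0,0],1],[[8,0,0],[0,0,0],1],[[9,0,-4],[0,0,0],1],[[9,0,-8],[0,0,0],1]]'
python3 -m creep '[[[3,0,-5],[0,0,0],1],[[8,0,-5],[0,0,0],1],[[12,0,-5],[0,0,0],1],[[12,0,-5],[0,0,0],1]]'
python3 -c "
from h import *
plan(12,-38,84)
s=imaging.read_camera('side');cv2.imwrite('pics/s14.png',cv2.resize(s[120:220,180:300,::-1],None,fx=6,fy=6,interpolation=cv2.INTER_CUBIC))
t=imaging.read_camera('top');cv2.imwrite('pics/t14.png',cv2.resize(t[120:250,150:300,::-1],None,fx=5,fy=4.5,interpolation=cv2.INTER_CUBIC))
for f in (.25,.3,.34,.38):
  q=[]
  for r in (57,90,120,142):
    c=.33;p=[*wor(r*np.sin(f),-r*np.sin(c)*np.cos(f)),.01+r/1000*np.cos(c)*np.cos(f)]
    q.append(((proj('side',p)[0]-[180,120])*6).round(0)); q.append(((proj('top',p)[0]-[150,120])*[5,4.5]).round(0))
  print(f,*q)"
```

```text
time: 10.65
tool_pos: [0.5412, 0.0232, 0.2822]
ee_rot: [-0.085, 0.996, 0.001, -0.007]
contact_force: [-7.4, -1.9, 3.9]
gripper_width: 0.007
time: 11.15
tool_pos: [0.451, 0.0079, 0.3632]
ee_rot: [-0.085, 0.996, 0.002, -0.008]
contact_force: [1.4, 0.0, 0.8]
gripper_width: 0.005
time: 11.55
tool_pos: [0.3293, -0.0122, 0.4159]
ee_rot: [-0.084, 0.996, 0.001, -0.007]
contact_force: [0.3, 0.2, 0.0]
gripper_width: 0.003
t 11.55 tip sel [-195.7  -36.9] z 216.7 F [0.3 0.2 0. ] w 0.0028920863904021935
shift cm [-20.95  -0.13  12.99] turn [ 0.2 -0.8 -0. ]
0.25 [386. 409.] [391. 232.] [410. 370.] [405. 207.] [433. 333.] [418. 184.] [450. 305.] [428. 166.]
0.3 [389. 407.] [389. 227.] [415. 367.] [402. 200.] [440. 329.] [415. 174.] [458. 301.] [424. 154.]
0.34 [391. 406.] [388. 224.] [419. 365.] [400. 195.] [445. 327.] [412. 166.] [465. 298.] [421. 145.]
0.38 [394. 405.] [387. 220.] [423. 363.] [398. 189.] [450. 324.] [410. 159.] [471. 295.] [418. 136.]
```

View pics/s14.png

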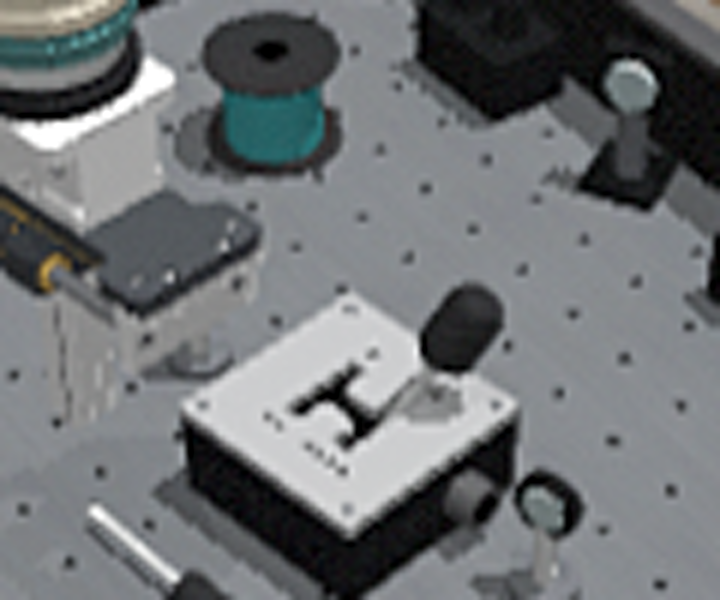

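View pics/t14.png

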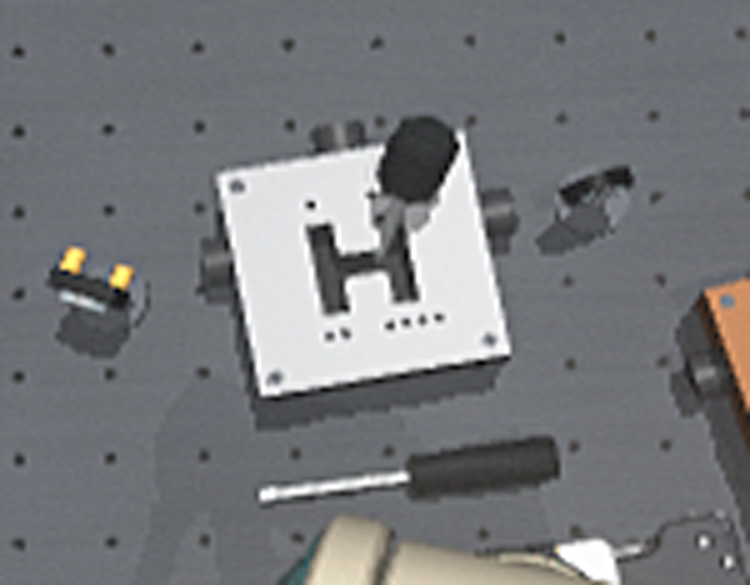

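```bash
python3 - <<'E'
from h import *
out={}
for n in('side','top'):
    im=imaging.read_camera(n); g=im.max(2)
    c0=proj(n,[*wor(43,-37),.115])[0].astype(int); m=(g<70).astype(np.uint8)
    M=np.zeros_like(m);M[c0[1]-14:c0[1]+15,c0[0]-14:c0[0]+15]=1; m*=M
    k,l,st,ce=cv2.connectedComponentsWithStats(m); i=1+np.argmax(st[1:,4]); out[n]=ce[i]; print(n,ce[i],st[i])
p=tri(out['side'],'side',out['top'],'top'); x,y=sel(p); print(p,x,y)
f=np.arcsin(x/120);print('f',f,'c',np.arcsin(-y/120/np.cos(f)))
print(env.read_state()['contact_force'])
E
```

```text
side [256.33098592 174.47183099] [250 168  14  14 142]
top [233.06849315 154.92694064] [226 146  16  19 219]
[0.56768948 0.02570607 0.11496939] 45.66960696046408 -39.62685857995989
f 0.3904234762090728 c 0.3651570772650554
[ 0.60999149  0.24324012 -0.32183072]
```

Triangulation puts the knob 115 mm high, with f≈0.39 and c≈0.365. Within the measurement error that is fully home in slot 3, and the robot is clear.

```bash
python3 -c "
from cell import env
print(env.sign_off())"
```

```text
the job is handed in; nothing more can be done
None
```

The lever is in the third slot (far right), and I handed the job in at about 12 s of the 48 s. The sign-off gave no verdict.

With closed fingers I pushed the lever forward out of the near-left slot to the middle. I then pushed it right across the channel until it met the leg wall (7 N), and forward until it met the slot's end (7 N).

**Final position:** Two-view triangulation put the knob's middle 115 mm above the bench, with lever_fore about 0.39 and lever_cross about 0.365. The limits are 0.33 and 0.28. Both readings are slightly past the mechanical stops (0.38 and 0.36), which fits the roughly 2 mm calibration error.

**Clearance:** The gripper is about 20 cm back from the gate and reads no contact force. The mirror mount, lens holder and screwdriver look undisturbed in the last pictures. I did not measure any of the bystanders.

**Disagreements:**
- My first plate fit had the gate centre 2.5 mm too far back; the wrist and top views both showed this, and I corrected it before crossing.
- The wrist and top views differed by about 3 mm sideways, so I used the middle.
- The forward stop came with the fingertip 4 mm further on than I had worked out, probably from tool tilt and that offset.

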